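# Close the dabba with its thin flat lid

## Task

The round steel dabba stands open, and its flat steel lid lies on the aluminium trunk, too thin to pick up from there. Pressing only lightly (under about 15 N), slide the lid across the trunk until its tab sticks well out past the trunk's far edge (some 35 mm) while the lid still lies flat, then pinch the tab there and lift the lid clear. Set it gently into the dabba's mouth so that it lies flat on the ledge inside the rim with the tab out through the notch, let go, and leave everything else where it is.

Things in the scene. Friction and masses are not known exactly. Their poses are not given: they have to be found in the camera images.
- edge (a point): Middle of the far top edge of the aluminium trunk (fixed). x points outward, away from the robot, square to the edge (beyond it there is nothing, down to the floor); y runs along the straight edge; z up. The height of this point is that of the trunk's flat level top. The trunk stands a little turned and at a slightly different height each time.
- lid_center (a point): Centre of the disc of the dabba's loose steel lid, half-way up its 3 mm thickness (1.5 mm above what it lies on). x points along the tab to its free end, z up. The lid is a disc of radius 36 mm with a straight tab 24 mm wide ending 86 mm from the disc's centre, flat and 3 mm thick all over.
- lid_tip (a point): Middle of the free end of the lid's tab, half-way up its thickness; 86 mm along x from the disc's centre.
- seat (a point): On the upright axis of the open dabba, at the height of the ledge where the lid comes to rest, 46 mm above the underside. x points horizontally to the notch, z up. Round the ledge (radius 33 to 38 mm) stands a rim 6 mm high, inner radius 38 mm (2 mm to spare round the disc). The rim's notch for the tab is 34 mm wide.
- jewel_box: Bystander: shut wooden jewellery box with brass catch, loose, 154 x 124 x 52 mm high. Origin: centre of its underside.
- comb: Bystander: blue plastic comb lying flat, loose, 170 x 34 x 5 mm, long along its x. Origin: centre of its underside.
- perfume: Bystander: square glass perfume bottle with round cap, loose, 42 x 42 x 86 mm high. Origin: centre of its underside.
- phone_stand: Bystander: hard silicone phone stand, loose, 85 x 70 x 85 mm high. Origin: centre of its underside.
- clock: Bystander: small bedside clock, loose, 50 x 80 x 75 mm high. Origin: centre of its underside.
- cup: Bystander: ceramic cup, loose, 66 mm across, 75 mm high. Origin: centre of its underside.
- lid: The lid as a whole, about 90 g; origin at the centre of the disc's underside, axes as point lid_center; centre of mass about 14 mm along x. It starts flat on the trunk, tab roughly towards the far edge. It slides easily on the trunk (friction about 0.3) and fingertips grip it better: pressed on the disc with 5 to 10 N they drag it along.
- dabba: The round steel dabba as a whole, hollow, loose, about 0.6 kg, 52 mm high, outer radius 41 mm; origin at the centre of its underside, axes as point seat.
- trunk: The trunk as a whole, top 420 mm deep and 1080 mm long; origin and axes as point edge.

How it is judged (in metres and radians):
On the way, in this order (a step that is already met when the one before it is completed fails the run):
1. the tab's end sticks out at least 20 mm past the trunk's far edge while the lid lies flat on the trunk (x of lid_tip in the frame of edge above 0.02 m and z of lid_center in the frame of edge between -0.002 and 0.004 m and angle between lid_center's own z axis and vertical below 0.05 rad), for 0.2 s.
2. the lid is held in the fingers, lifted clear of the trunk by 20 mm or more (z of lid_center in the frame of edge above 0.02 m and contact force between the fingers and lid above 0.5 N), for 0.2 s.
At the end, for the whole second after the job is handed in: The lid lies at rest flat (within 0.04 rad) on the ledge inside the dabba's rim: disc centre within 4 mm of the dabba's axis and within 1.5 mm of its seated height, the tab out through the notch; the dabba stands upright at rest on the trunk (horizontal distance between lid_center and seat below 0.004 m and z of lid_center in the frame of seat between -0.001 and 0.003 m and angle between each of lid_center, seat's own z axis and vertical below 0.04 rad and linear speed of each of lid, dabba below 0.01 m/s and z of seat in the frame of edge between 0.043 and 0.049 m); the robot touches nothing.
It fails at once if the lid is pressed on the trunk with more than 35 N (contact force between lid and trunk above 35 N).
It fails at once if the fingers press on the trunk with more than 35 N (contact force between the fingers and trunk above 35 N).
It fails at once if the lid is pressed or dropped on the dabba with more than 35 N (contact force between lid and dabba above 35 N).
It fails at once if the dabba is shoved more than 25 mm (distance of seat from where it was at the start of the episode above 0.025 m).
It fails at once if a bystander is moved more than 20 mm (distance of any of jewel_box, comb, perfume, phone_stand, clock, cup from where it was at the start of the episode above 0.02 m).
It also fails if it takes over 72 s, if anything falls off the work surface, if the arm or the gripper's body presses on something with over 40 N, if the wrist force passes 120 N, or if a joint passes its speed limit or range.

## Robot

A 6-joint arm with a two-finger parallel gripper is mounted at the origin on the work surface. World frame = base frame: x ahead of the robot, y to its left, z up, the work surface at z = 0. Lengths are in mm, angles in rad, forces in N, time in s.
With the tool pointing down it reaches from about 350 to 775 mm from the base axis. Payload 7.3 kg.
Tool frame: the origin (TCP) lies on the mounting face of the last link; the fingertips stand 178 mm ahead of it and the grasp point (between the pads) lies 159 mm ahead of it (bot.grip_point_offset is the distance from the TCP to the grasp point, in mm); x points along the fingers, y is the direction in which the jaws open and shut, and the axes are right-handed (so a half turn about x gives the same grasp; the last joint's range is limited). The gripper opens to 92 mm and grips with 3 to 60 N. Pads are 19 mm wide; open, the fingers measure 130 mm over their backs; the gripper's body (75 mm by 190 mm) begins 47 mm behind the grasp point.
Start: joints at [1.141, 0.342, 1.524, -0, 1.275, -0.146], TCP at [146.981, 504.008, 404.741] pointing down, gripper open.
Joint ranges: [-2.53, 2.53], [-0.77, 2.02], [0.04, 2.7], [-1, 4.14], [0.28, 2.66], [-3.11, 3.11]. Speed limits (rad/s): [2.57, 2.57, 3.14, 3.14, 3.14, 3.14].

## Interface

Orientations are given as [roll, pitch, yaw] about the fixed x, y, z axes, in that order (R = Rz(yaw) Ry(pitch) Rx(roll)).
In Python, from plant import bot gives the robot as it stands.
- The arm moves only by the tool arm_command, never from a script. Its argument "moves" is a list of rows, each a list of 5 numbers: the shift along the tool's x, y, z in cm, then the turn about the tool's x in degrees, then the opening, from 0 (shut) to 1 (fully open). A call has 1 to 10 rows; each row is the pose to reach, as a shift and turn from the pose measured when the call began, along the tool's axes at that moment; what a row does not reach only later rows make up. A row lasts 1/10 s, in which the tool goes at most 50 mm and 8.59 degrees, less where a joint would pass 70% of its speed; a pose out of reach is approached as far as the arm can. A call with a gripper value outside its range is refused whole. The fingers move at their own pace and stop on an object; the grip force is fixed at half the most. Time passes only in rows, so rows that repeat a pose let the fingers close. It gives the time, the measured TCP pose, the force and the opening at its end, in the units of the state.
- bot.get_obs(): the state, without advancing time (a new reading comes with each control period).
- bot.capture(name): name is "side" or "top" or "wrist"; returns a dict with "frame" (480x640x3 uint8, blue, green, red), "K" (3x3 intrinsics, pixels), "origin" and "orientation" of the camera in the world; the wrist camera has in their place "T_tool_cam" (4x4, takes a point from camera to tool coordinates, whose origin is the TCP and whose axes are the tool frame's). Camera axes: x right, y down, z forward; pixel columns grow to the right and rows downward; lengths in mm; the calibration is good to about 2 mm. A picture is of the moment at which its call begins: read the wrist's pose just before it. There is no depth.
- bot.close_job(): hands the job in, once; it reports no verdict.
The state is a dict: "time": time; "joint_positions": joint angles; "dq": joint speeds; "tau": joint torques, N m; "tool_pos": TCP position; "tcp_rot": TCP orientation; "contact_force": force on the tool from outside, world axes, zero at the start; "moment": the same for the moment, N m; "grip_width": finger opening in mm.
Only numpy, scipy, OpenCV 4.12 (cv2) and the standard library are available. Lean on these libraries where they do the work, as an engineer would, in place of code of your own. Each camera call takes 0.05 s, during which the arm holds its last target.

## Working session

There is one attempt and no reset: what is moved stays moved. The work goes in short steps, Python scripts to look and compute and a tool call to move; the robot and the scene stay as the last step left them, time stands still between calls to the robot, and variables do not carry over. Pictures are saved under pics/ and viewed, and the job is handed in when it is done.

Besides the shell and the picture viewer there is one more tool, called after "Call:" as name(argument=value, ...) on one line, values as JSON. arm_command: Moves the arm, as the interface text tells. Its arguments: {"type":"object","properties":{"moves":{"type":"array"}},"required":["moves"]}

```bash
mkdir -p pics; ls; python3 - <<'E'
from plant import bot
import cv2
o=bot.get_obs()
print({k:(v if not hasattr(v,'round') else v) for k,v in o.items()})
print(bot.grip_point_offset)
for n in ["side","top","wrist"]:
    c=bot.capture(n); cv2.imwrite(f"pics/{n}0.png",c["frame"])
    print(n,{k:v for k,v in c.items() if k!="frame"})
E
```

```text
pics
{'time': 0.0, 'joint_positions': array([ 1.14093793e+00,  3.42720248e-01,  1.52501243e+00,  2.62343953e-05,
        1.27539209e+00, -1.45982501e-01]), 'dq': array([ 0.00012857, -0.00120925, -0.00141233,  0.0009374 , -0.00183815,
       -0.00065545]), 'tau': array([ 1.04576040e-03, -4.31242096e+01, -2.44219619e+01,  7.18409009e-02,
        5.60849416e-02, -1.40996613e-04]), 'tool_pos': array([146.95158291, 503.87554705, 404.04763873]), 'tcp_rot': array([-1.73315107,  1.56926401, -2.01703462]), 'contact_force': array([ 0.56036193, -0.58871295, -0.19775385]), 'moment': array([-0.02775746,  0.0542671 , -0.03000094]), 'grip_width': 91.83461300470667}
159.20000000000002
side {'K': array([[528.95203437,   0.        , 326.77313936],
       [  0.        , 528.95203437, 239.63729921],
       [  0.        ,   0.        ,   1.        ]]), 'origin': array([207.59855841, 568.70751254, 813.79895217]), 'orientation': array([-2.42327119, -0.00970036, -2.63650409])}
top {'K': array([[517.21641139,   0.        , 318.78010527],
       [  0.        , 517.21641139, 242.39045985],
       [  0.        ,   0.        ,   1.        ]]), 'origin': array([ 373.12363012,   18.30066015, 1022.22621005]), 'orientation': array([-2.99590455, -0.02491281, -1.59943565])}
wrist {'K': array([[347.12930553,   0.        , 321.56608105],
       [  0.        , 347.12930553, 237.8975174 ],
       [  0.        ,   0.        ,   1.        ]]), 'T_tool_cam': array([[-5.93915112e-04, -2.70879325e-01,  9.62613130e-01,
         2.11556972e+01],
       [ 9.99999778e-01, -4.50457661e-04,  4.90223225e-04,
        -7.89558382e-01],
       [ 3.00825124e-04,  9.62613208e-01,  2.70879532e-01,
        -7.39207138e+01],
       [ 0.00000000e+00,  0.00000000e+00,  0.00000000e+00,
         1.00000000e+00]])}
```

View pics/side0.png

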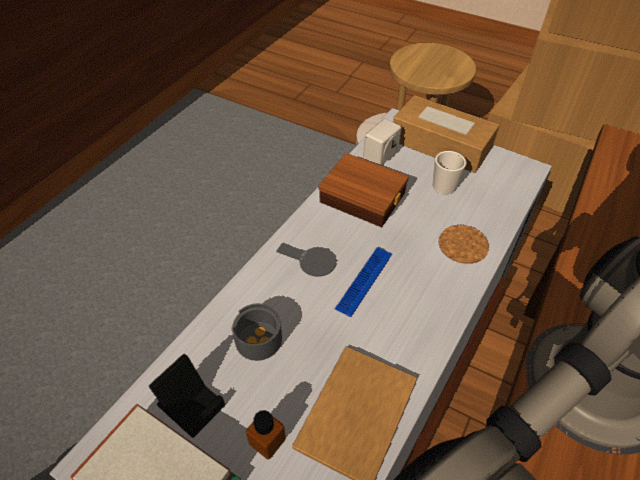

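View pics/top0.png

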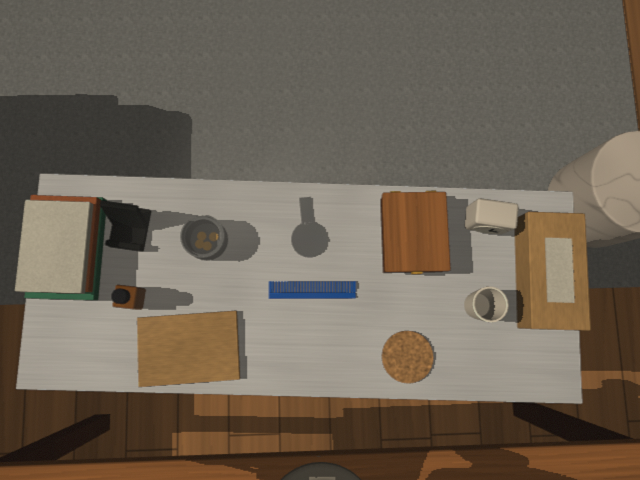

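View pics/wrist0.png

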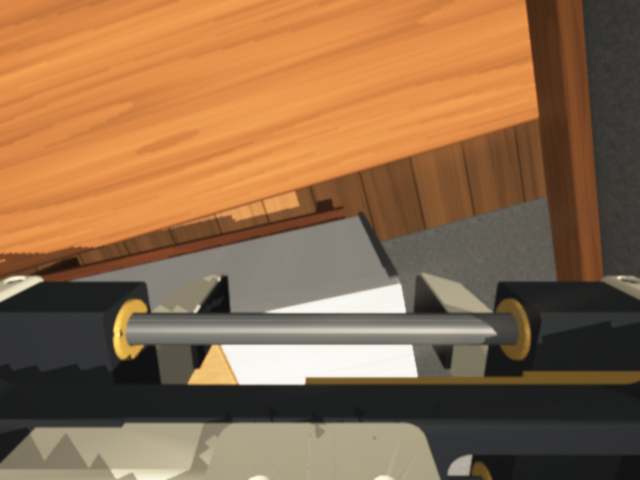

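```bash
cat > h.py <<'E'
import numpy as np, cv2
from scipy.spatial.transform import Rotation as Ro
from plant import bot
def cam(n):
    o=bot.get_obs(); c=bot.capture(n)
    if n=="wrist":
        T=np.eye(4); T[:3,:3]=Ro.from_euler('xyz',o['tcp_rot']).as_matrix(); T[:3,3]=o['tool_pos']
        M=T@c['T_tool_cam']; R=M[:3,:3]; t=M[:3,3]
    else:
        R=Ro.from_euler('xyz',c['orientation']).as_matrix(); t=c['origin']
    return dict(f=c['frame'],K=c['K'],R=R,t=np.array(t))
def ray(c,p):
    p=np.atleast_2d(np.array(p,float)); q=np.c_[p,np.ones(len(p))]@np.linalg.inv(c['K']).T
    d=q@c['R'].T; return d/np.linalg.norm(d,axis=1)[:,None]
def onz(c,p,z):
    d=ray(c,p); return c['t']+d*((z-c['t'][2])/d[:,2])[:,None]
def tri(c1,p1,c2,p2):
    d1=ray(c1,p1)[0]; d2=ray(c2,p2)[0]
    A=np.c_[d1,-d2]; s=np.linalg.lstsq(A,c2['t']-c1['t'],rcond=None)[0]
    a=c1['t']+s[0]*d1; b=c2['t']+s[1]*d2
    return (a+b)/2, np.linalg.norm(a-b)
def proj(c,P):
    q=(np.atleast_2d(P)-c['t'])@c['R']@c['K'].T
    return q[:,:2]/q[:,2:]
E
python3 - <<'E'
from h import *
s=cam('side');t=cam('top')
def crop(f,x0,y0,w,h,k,n):
    cv2.imwrite(n,cv2.resize(f[y0:y0+h,x0:x0+w],None,fx=k,fy=k,interpolation=cv2.INTER_CUBIC))
crop(t['f'],90,160,260,150,3,'pics/t_a.png')
crop(s['f'],140,230,210,200,3,'pics/s_a.png')
for pt,ps in [((40,175),(52,474)),((573,193),(392,110)),((580,403),(551,164))]:
    print(tri(t,pt,s,ps))
E
```

```text
(array([670.26988127, 540.03062062,   8.8179341 ]), np.float64(0.6694475005936311))
(array([ 613.54988625, -536.78599542,   -1.92711862]), np.float64(2.8305100446673315))
(array([ 199.74474452, -497.76611693,   19.18167121]), np.float64(1.2064742148064864))
```

View pics/t_a.png

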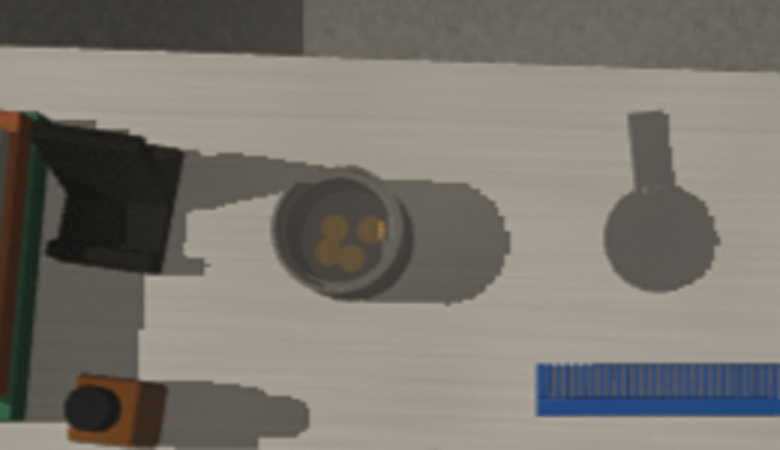

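View pics/s_a.png

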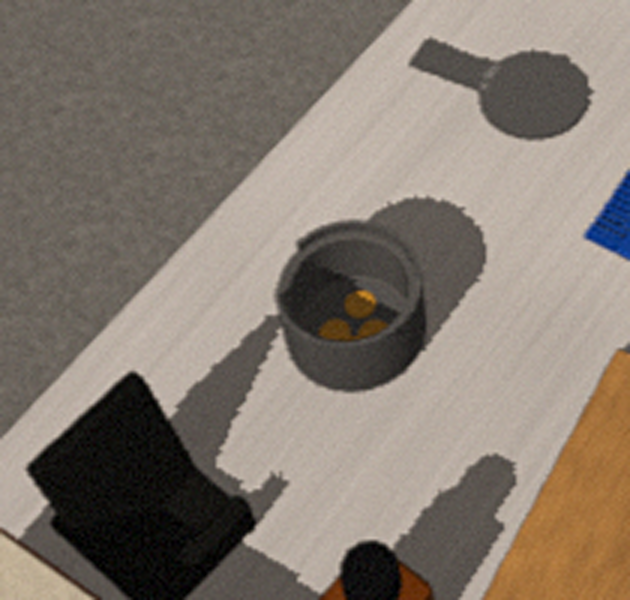

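```bash
python3 - <<'E'
from h import *
s=cam('side');t=cam('top'); np.set_printoptions(precision=1,suppress=True)
o=bot.get_obs(); print(Ro.from_euler('xyz',o['tcp_rot']).as_matrix().round(3), o['time'])
ta=lambda u,v:(90+(u+.5)/3-.5,160+(v+.5)/3-.5)
sa=lambda u,v:(140+(u+.5)/3-.5,230+(v+.5)/3-.5)
# tab tip corners
print(tri(t,ta(628,113),s,sa(410,65)),tri(t,ta(667,110),s,sa(429,38)))
print('disc',tri(t,ta(660,239),s,sa(536,95)))
# edge lines
for nm,c,pts in [('t',t,[(100,177.3),(300,183.6),(500,190.4)]),('s',s,[(140,400),(277,231)])]:
    print(nm,onz(c,pts,0),onz(c,pts,10))
print('dabba rim', onz(t,[ta(343,233)],58))
print('dabba rim s', onz(s,[sa(349,283)],58))
E
```

```text
[[-0.   0.3  1. ]
 [-0.   1.  -0.3]
 [-1.  -0.  -0. ]] 0.35
(array([613. ,  25.8,   9.8]), np.float64(0.18516454389865003)) (array([614.5,  -0.3,   9.9]), np.float64(0.057177491080525916))
disc (array([527.8,   6.8,   9.5]), np.float64(0.6054388631742973))
t [[ 665.8  425.4    0. ]
 [ 643.9   23.2   -0. ]
 [ 620.6 -385.4    0. ]] [[ 663.   421.4   10. ]
 [ 641.3   23.2   10. ]
 [ 618.2 -381.4   10. ]]
s [[640.9 390.1   0. ]
 [646.2 -27.8   0. ]] [[635.6 392.3  10. ]
 [640.8 -20.5  10. ]]
dabba rim [[528.9 205.4  58. ]]
dabba rim s [[533.2 207.9  58. ]]
```

```bash
cat >> h.py <<'E'
def plan(xyz,heading=None,n=10):
    """world TCP target mm, heading of tool z (deg) -> tool shift cm + turn deg"""
    o=bot.get_obs(); R=Ro.from_euler('xyz',o['tcp_rot']).as_matrix()
    d=R.T@(np.array(xyz)-o['tool_pos'])/10
    h=np.degrees(np.arctan2(R[1,2],R[0,2])); tr=0 if heading is None else -(heading-h)
    print('tcp',o['tool_pos'].round(1),'head %.2f'%h,'down',R[:,0].round(4),'F',o['contact_force'].round(2),'w %.1f'%o['grip_width'],'t %.2f'%o['time'])
    print('shift cm',d.round(2),'turn %.1f'%tr)
E
python3 -c "
from h import *
plan([605,207,400],0)"
```

```text
tcp [147.  504.  404.6] head -16.26 down [-1.e-04 -3.e-04 -1.e+00] F [0.03 0.46 0.22] w 91.8 t 0.35
shift cm [  0.46 -15.68  52.28] turn -16.3
```

Call:
arm_command(moves=[[0,-1.5,5,-1.6,1],[0,-3,10,-3.2,1],[0.1,-4.5,15,-4.8,1],[0.1,-6,20,-6.4,1],[0.2,-7.5,25,-8,1],[0.2,-9,30,-9.6,1],[0.3,-10.5,35,-11.2,1],[0.3,-12,40,-12.8,1],[0.4,-13.5,45,-14.4,1],[0.4,-15,50,-16.3,1]])

```text
time: 1.35
tool_pos: [568.0, 230.5, 400.6]
tcp_rot: [-2.387, 1.571, -2.385]
contact_force: [0.6, -0.1, -0.6]
grip_width: 91.7
```

Call:
arm_command(moves=[[0,0,1,0,1],[0,0,1.8,0,1],[0,0,1.8,0,1]])

```text
time: 1.65
tool_pos: [586.4, 230.6, 400.1]
tcp_rot: [-3.078, 1.57, -3.077]
contact_force: [0.0, -0.2, 0.3]
grip_width: 91.6
```

```bash
python3 -c "
from h import *
plan([605,207,400],0)
c=cam('wrist'); cv2.imwrite('pics/w1.png',c['f'])
np.savez('w1.npz',**c)
print(proj(c,[[531,207,58],[531,207,12],[541,200,8]]))
"
```

```text
tcp [586.4 230.6 400.1] head 0.08 down [-8.e-04 -1.e-04 -1.e+00] F [ 0.02 -0.2   0.34] w 91.6 t 1.65
shift cm [ 0.01 -2.37  1.86] turn 0.1
[[295.89001467 161.93375241]
 [299.04267775 159.27932362]
 [292.77744831 168.81332092]]
```

View pics/w1.png

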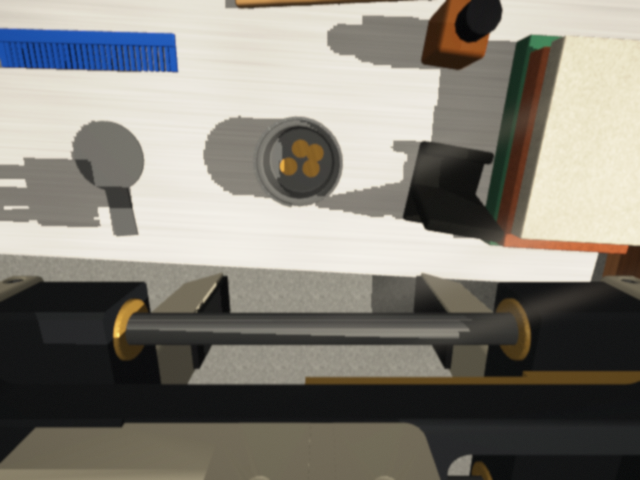

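Call:
arm_command(moves=[[2,-0.5,0.4,0,1],[4,-1,0.8,0,1],[6,-2,1.2,0,1],[8,-2.4,1.8,0,1],[8,-2.4,1.8,0,1],[8,-2.4,1.8,0,1]])

```text
time: 2.3
tool_pos: [602.9, 208.1, 321.0]
tcp_rot: [3.025, 1.57, 3.028]
contact_force: [0.4, 0.3, 1.6]
grip_width: 91.8
```

```bash
python3 -c "
from h import *
plan([605,207,320],0)
c=cam('wrist'); 
np.savez('w2.npz',**c)
cv2.imwrite('pics/w2.png',c['f'])
cv2.imwrite('pics/w2z.png',cv2.resize(c['f'][90:240,230:430],None,fx=4,fy=4,interpolation=cv2.INTER_CUBIC))
"
```

```text
tcp [602.9 208.1 321. ] head 0.19 down [-1.2e-03  1.0e-04 -1.0e+00] F [0.4  0.3  1.61] w 91.8 t 2.30
shift cm [ 0.1  -0.11  0.21] turn 0.2
```

View pics/w2z.png

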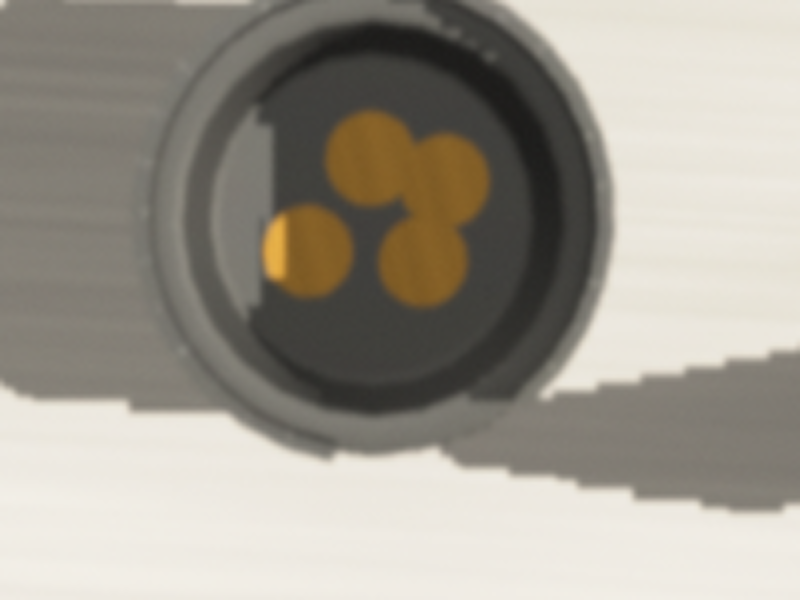

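View pics/w2.png

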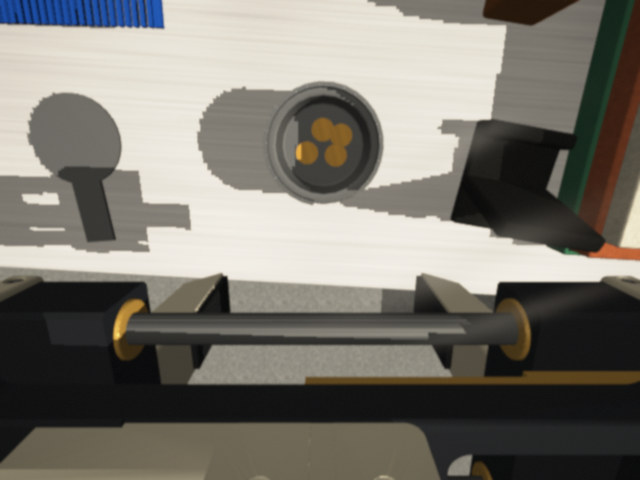

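```bash
python3 - <<'E'
from h import *
c=np.load('w2.npz')
f=c['f'][75:210,255:395].astype(float)
g=cv2.resize(f,None,fx=5.5,fy=4.4*1.0,interpolation=cv2.INTER_LINEAR) if 0 else cv2.resize(f,None,fx=4.4,fy=4.4,interpolation=cv2.INTER_LINEAR)
g=255*(np.clip(g/200,0,1))**0.6
cv2.imwrite('pics/w2c.png',g.astype(np.uint8))
s=cam('side'); np.savez('s0.npz',**s)
f=s['f'][290:370,220:300].astype(float)
g=cv2.resize(f,None,fx=7,fy=7,interpolation=cv2.INTER_LINEAR); g=255*np.clip(g/180,0,1)**0.6
cv2.imwrite('pics/s_c.png',g.astype(np.uint8))
cv2.imwrite('pics/top1.png',cam('top')['f'])
E
```

```text
(no output)
```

View pics/w2c.png

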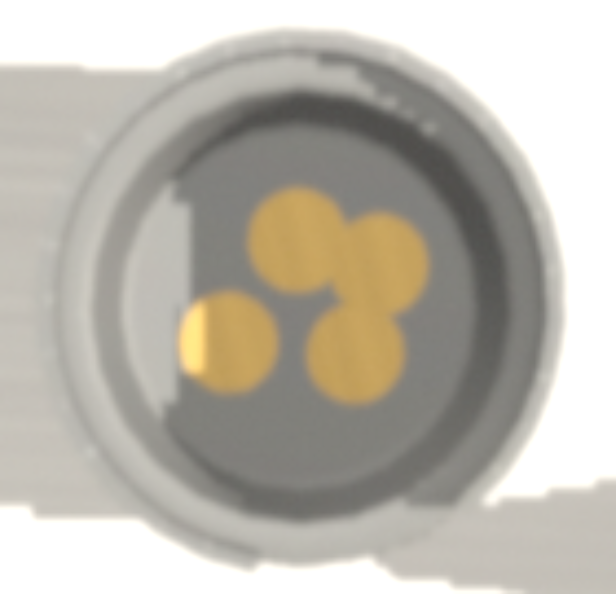

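View pics/s_c.png

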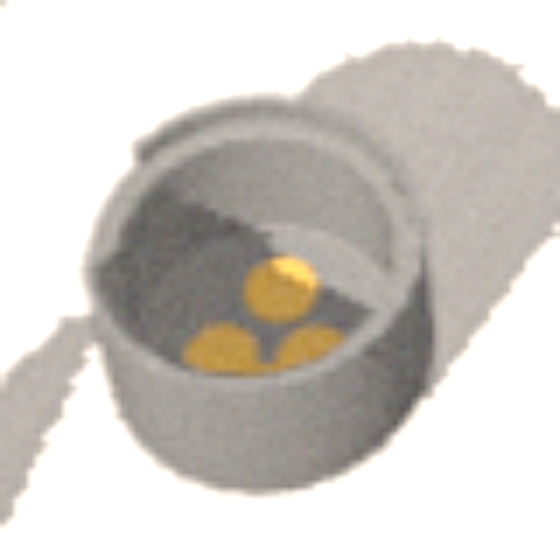

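```bash
python3 - <<'E'
from h import *
from scipy.optimize import least_squares
np.set_printoptions(precision=1,suppress=True)
c=np.load('w2.npz'); s=np.load('s0.npz')
P=np.array([(562,310),(545,210),(500,120),(420,55),(310,28),(200,65),(60,310),(75,215),(90,410),(150,500),(215,548)])
w=lambda P:(np.array(P)+.5)/4.4-.5+[255,75]
sc=lambda P:(np.array(P)+.5)/7-.5+[220,290]
def circ(Q):
    r=least_squares(lambda p:np.hypot(Q[:,0]-p[0],Q[:,1]-p[1])-p[2],[531,207,41]); return r.x,r.fun
for z in (57,60,63):
    print(z,*circ(onz(c,w(P),z)[:,:2]))
z=60; C=circ(onz(c,w(P),z)[:,:2])[0]
def ang(cc,pts,z,C):
    q=onz(cc,pts,z)[:,:2]-C[:2]; return np.degrees(np.arctan2(q[:,1],q[:,0])),np.hypot(*q.T)
print('w',ang(c,w([(258,560),(480,505)]),60,C))
# side: rim outer pts at z=60
S=np.array([(137,150),(185,112),(270,97),(350,120),(410,175),(432,250)])
for z in (57,60,63): print('side',z,*circ(onz(s,sc(S),z)[:,:2]))
Cs=circ(onz(s,sc(S),60)[:,:2])[0]
print(ang(s,sc([(137,150),(92,265)]),60,Cs))
# project expected notch edges for notch 13deg
for a in (0,13,26):
  for r,zz in((41,60),(38,60),(41,54)):
    for e in (-1,1):
      al=np.radians(a); b=e*np.arcsin(17/r); p=[Cs[0]+r*np.cos(al+b),Cs[1]+r*np.sin(al+b),zz]
      print(a,r,zz,e,(proj(s,p)[0]-[220,290]+.5)*7)
E
```

```text
57 [531.5 210.2  38.8] [-0.4 -0.8  0.1  0.6  1.  -0.3 -0.1 -0.4 -0.9  0.1  1.2]
60 [531.5 210.2  38.3] [-0.4 -0.8  0.1  0.6  0.9 -0.3 -0.1 -0.4 -0.9  0.1  1.2]
63 [531.5 210.2  37.9] [-0.4 -0.8  0.1  0.6  0.9 -0.3 -0.1 -0.4 -0.9  0.1  1.2]
w (array([-12.2,  41.8]), array([39.4, 39.8]))
side 57 [533.2 208.5  41.7] [-1.1  1.1  0.6 -0.6 -0.7  0.6]
side 60 [531.9 209.9  41.6] [-1.   1.1  0.6 -0.6 -0.7  0.6]
side 63 [530.6 211.4  41.4] [-1.   1.1  0.6 -0.6 -0.7  0.6]
(array([-12.1,  37.5]), array([40.5, 38.1]))
0 41 60 -1 [165.7 128.6]
0 41 60 1 [ 83.2 233.3]
0 38 60 -1 [177.  134.2]
0 38 60 1 [ 94.7 239.2]
0 41 54 -1 [168.4 142.4]
0 41 54 1 [ 86.4 246.9]
13 41 60 -1 [134.8 150.5]
13 41 60 1 [ 79.9 267.1]
13 38 60 -1 [147.7 153.7]
13 38 60 1 [ 93.1 270.5]
13 41 54 -1 [137.7 164.2]
13 41 54 1 [ 83.1 280.6]
26 41 60 -1 [109.7 177.4]
26 41 60 1 [ 85.7 300.1]
26 38 60 -1 [123.5 178. ]
26 38 60 1 [ 99.8 300.8]
26 41 54 -1 [112.7 191.1]
26 41 54 1 [ 88.9 313.6]
```

```bash
python3 - <<'E'
from h import *
np.set_printoptions(precision=1,suppress=True)
c=np.load('w2.npz');c1=np.load('w1.npz'); s=np.load('s0.npz'); t=cam('top')
print(onz(c,[(75,139),(101,240)],9.5),onz(c1,[(109,155),(124,235)],9.5))
# edge from wrist views: bright->grey
for cc,nm in((c,'w2'),(c1,'w1')):
    g=cv2.cvtColor(cc['f'],cv2.COLOR_BGR2GRAY).astype(float)
    pts=[]
    for u in (20,60,170,240,280,340,370):
        col=cv2.GaussianBlur(g,(5,5),0)[240:275,u]; d=np.diff(col); k=np.argmin(d); pts.append((u,240+k+.5))
    print(nm,[p[1] for p in pts]); Q=onz(cc,pts,8); print(Q[:,:2].T); print(np.polyfit(Q[:,1],Q[:,0],1))
# trunk height from comb end corner (top of comb ~5mm) : triangulate w1 vs w2 features of lid tip
print('tip h', tri(c,(101,240),c1,(124,235)), tri(t,(297+8.5,197),c,(101,240)))
E
```

```text
[[528.2   9.3   9.5]
 [612.7  16.    9.5]] [[527.   10.    9.5]
 [612.9  12.5   9.5]]
w2 [np.float64(267.5), np.float64(269.5), np.float64(273.5), np.float64(271.5), np.float64(256.5), np.float64(241.5), np.float64(242.5)]
[[638.9 640.7 644.2 642.1 627.9 613.8 614.7]
 [-61.7 -26.4  71.7 134.7 171.  224.  250.3]]
[ -0.1 641. ]
w1 [np.float64(254.5), np.float64(256.5), np.float64(263.5), np.float64(266.5), np.float64(268.5), np.float64(272.5), np.float64(273.5)]
[[ 636.1  638.4  646.7  650.3  652.6  657.4  658.6]
 [-108.8  -64.3   58.6  137.7  183.1  251.4  285.8]]
[  0.1 642.5]
tip h (array([626.3, -16. , -38.9]), np.float64(0.581369637330436)) (array([614.4,  12.8,   4.7]), np.float64(0.6297992163934035))
```

```bash
python3 -c "
from h import *
plan([528,8,230],4)"
```

```text
tcp [603.4 207.8 321.9] head 0.18 down [ 1.3e-03  5.0e-04 -1.0e+00] F [-0.23  0.36 -0.08] w 91.7 t 2.50
shift cm [  9.17 -19.96  -7.61] turn -3.8
```

Call:
arm_command(moves=[[0,-3,-1,-0.5,0],[0,-6,-2,-1,0],[0,-9,-3.5,-1.5,0],[0,-12,-4.5,-2,0],[1,-15,-5.5,-2.5,0],[2,-18,-6.5,-3,0],[4,-20,-7.6,-3.8,0],[6,-20,-7.6,-3.8,0],[8,-20,-7.6,-3.8,0],[9,-20,-7.6,-3.8,0]])

```text
time: 3.5
tool_pos: [527.8, 7.5, 231.0]
tcp_rot: [0.749, 1.57, 0.818]
contact_force: [-1.3, -0.8, 0.3]
grip_width: 16.2
```

Call:
arm_command(moves=[[0,0,0,0,0],[0,0,0,0,0]])

```text
time: 3.7
tool_pos: [528.2, 7.8, 231.8]
tcp_rot: [0.243, 1.569, 0.312]
contact_force: [0.5, -1.0, 0.2]
grip_width: 2.1
```

```bash
python3 -c "
from h import *
plan([528,8,200],4)
for n in ('wrist','top'):
  c=cam(n); np.savez(n+'3.npz',**c); cv2.imwrite('pics/%s3.png'%n,c['f'])"
```

```text
tcp [528.2   7.8 231.8] head 3.99 down [ 1.6e-03  5.0e-04 -1.0e+00] F [ 0.52 -1.    0.18] w 2.1 t 3.70
shift cm [ 3.18  0.02 -0.02] turn -0.0
```

View pics/wrist3.png

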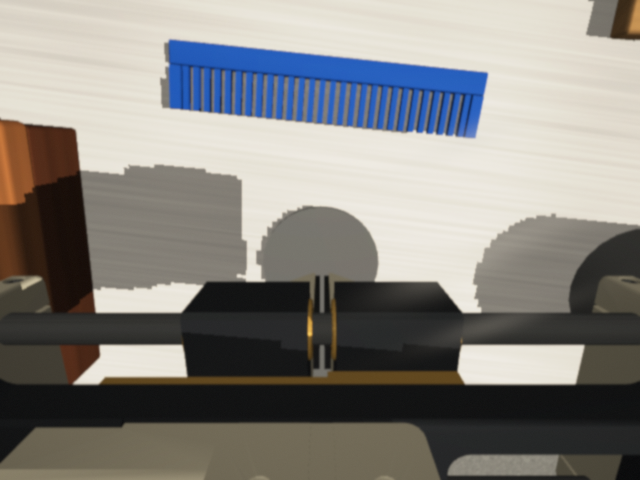

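Call:
arm_command(moves=[[1,0,0,0,0],[2,0,0,0,0],[2.8,0,0,0,0],[3.3,0,0,0,0],[3.6,0,0,0,0],[3.7,0,0,0,0]])

```text
time: 4.4
tool_pos: [528.3, 7.8, 194.6]
tcp_rot: [0.187, 1.569, 0.257]
contact_force: [-0.1, -0.6, -0.5]
grip_width: -0.0
```

Call:
arm_command(moves=[[0.05,0,0,0,0],[0.1,0,0,0,0],[0.15,0,0,0,0],[0.2,0,0,0,0]])

```text
time: 4.8
tool_pos: [528.4, 7.7, 192.8]
tcp_rot: [0.126, 1.569, 0.195]
contact_force: [0.6, 1.0, 0.2]
grip_width: 0.4
```

Call:
arm_command(moves=[[0.05,0,0,0,0],[0.1,0,0,0,0]])

```text
time: 5.0
tool_pos: [528.4, 7.7, 191.8]
tcp_rot: [0.085, 1.568, 0.154]
contact_force: [0.1, 0.5, 0.7]
grip_width: 0.7
```

Call:
arm_command(moves=[[0.05,0,0,0,0],[0.1,0,0,0,0]])

```text
time: 5.2
tool_pos: [528.4, 7.7, 190.8]
tcp_rot: [0.083, 1.568, 0.152]
contact_force: [-0.2, 0.3, 0.2]
grip_width: 0.4
```

Call:
arm_command(moves=[[0.05,0,0,0,0],[0.05,0,0,0,0]])

```text
time: 5.4
tool_pos: [528.4, 7.8, 190.2]
tcp_rot: [0.099, 1.568, 0.168]
contact_force: [-1.1, 1.0, 0.3]
grip_width: 0.2
```

Call:
arm_command(moves=[[0.05,0,0,0,0],[0.05,0,0,0,0]])

```text
time: 5.6
tool_pos: [528.4, 7.7, 189.6]
tcp_rot: [0.116, 1.568, 0.186]
contact_force: [-0.7, 1.1, 0.3]
grip_width: 0.5
```

Call:
arm_command(moves=[[0.05,0,0,0,0],[0.05,0,0,0,0]])

```text
time: 5.8
tool_pos: [528.3, 7.7, 189.1]
tcp_rot: [0.13, 1.569, 0.2]
contact_force: [0.3, 0.6, -0.7]
grip_width: 0.7
```

Call:
arm_command(moves=[[0.05,0,0,0,0],[0.05,0,0,0,0]])

```text
time: 6.0
tool_pos: [528.3, 7.7, 188.5]
tcp_rot: [0.154, 1.569, 0.223]
contact_force: [-1.0, -0.3, -0.3]
grip_width: 0.6
```

Call:
arm_command(moves=[[0.05,0,0,0,0],[0.05,0,0,0,0]])

```text
time: 6.2
tool_pos: [528.3, 7.8, 188.0]
tcp_rot: [0.169, 1.569, 0.239]
contact_force: [1.1, 0.4, 0.0]
grip_width: 0.5
```

Call:
arm_command(moves=[[0.05,0,0,0,0],[0.05,0,0,0,0]])

```text
time: 6.4
tool_pos: [528.3, 7.7, 187.4]
tcp_rot: [0.181, 1.569, 0.251]
contact_force: [0.2, -0.5, 0.4]
grip_width: 0.6
```

Call:
arm_command(moves=[[0.05,0,0,0,0],[0.05,0,0,0,0]])

```text
time: 6.6
tool_pos: [528.3, 7.8, 186.8]
tcp_rot: [0.226, 1.569, 0.296]
contact_force: [-0.1, 0.6, -0.7]
grip_width: 0.5
```

Call:
arm_command(moves=[[0.05,0,0,0,0],[0.05,0,0,0,0]])

```text
time: 6.8
tool_pos: [528.3, 7.8, 186.3]
tcp_rot: [0.231, 1.569, 0.3]
contact_force: [0.8, -0.8, 0.4]
grip_width: 0.6
```

Call:
arm_command(moves=[[0.05,0,0,0,0],[0.05,0,0,0,0]])

```text
time: 7.0
tool_pos: [528.3, 7.8, 186.2]
tcp_rot: [0.172, 1.569, 0.241]
contact_force: [-2.0, 0.3, 5.6]
grip_width: 0.3
```

Call:
arm_command(moves=[[0.05,0,0,0,0],[0.05,0,0,0,0]])

```text
time: 7.2
tool_pos: [528.2, 7.8, 186.2]
tcp_rot: [0.106, 1.569, 0.176]
contact_force: [-1.3, -0.4, 5.0]
grip_width: 0.6
```

Call:
arm_command(moves=[[0.05,0,0,0,0],[0.05,0,0,0,0]])

```text
time: 7.4
tool_pos: [528.2, 7.8, 186.2]
tcp_rot: [0.082, 1.569, 0.152]
contact_force: [-1.9, -0.1, 5.9]
grip_width: 0.2
```

Call:
arm_command(moves=[[0.07,0,0,0,0],[0.07,0,0.3,0,0],[0.07,0,0.6,0,0],[0.07,0,0.9,0,0],[0.07,0,1.2,0,0],[0.07,0,1.5,0,0],[0.07,0,1.8,0,0],[0.07,0,2.1,0,0]])

```text
time: 8.2
tool_pos: [549.1, 9.2, 186.2]
tcp_rot: [0.021, 1.569, 0.091]
contact_force: [-3.1, -0.6, 7.6]
grip_width: 0.4
```

```bash
python3 -c "
from h import *
plan([591,12,186],4)
for n in ('top','side'):
  c=cam(n); np.savez(n+'4.npz',**c); cv2.imwrite('pics/%s4.png'%n,c['f'])
t=cv2.imread('pics/top4.png')[150:310,220:420];cv2.imwrite('pics/t4z.png',cv2.resize(t,None,fx=3.5,fy=3.5))
t=cv2.imread('pics/side4.png')[180:340,220:420];cv2.imwrite('pics/s4z.png',cv2.resize(t,None,fx=3.5,fy=3.5))
"
```

```text
tcp [549.1   9.2 186.2] head 4.00 down [ 2.2e-03  2.0e-04 -1.0e+00] F [-3.08 -0.6   7.58] w 0.4 t 8.20
shift cm [ 0.03 -0.01  4.2 ] turn -0.0
```

View pics/t4z.png

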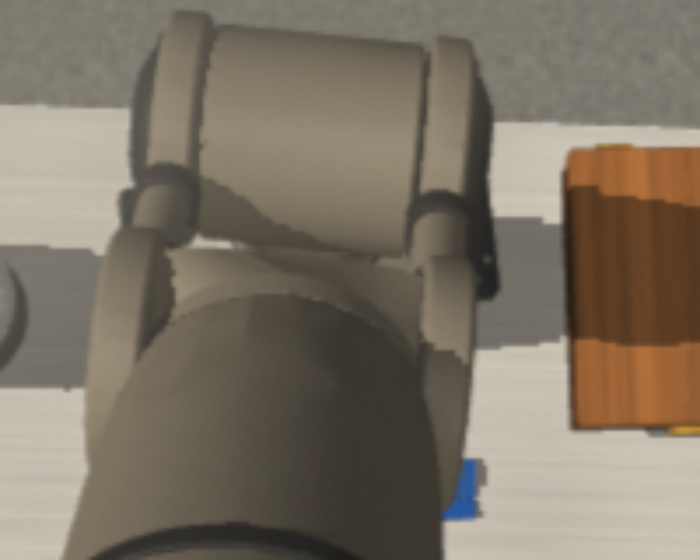

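View pics/s4z.png

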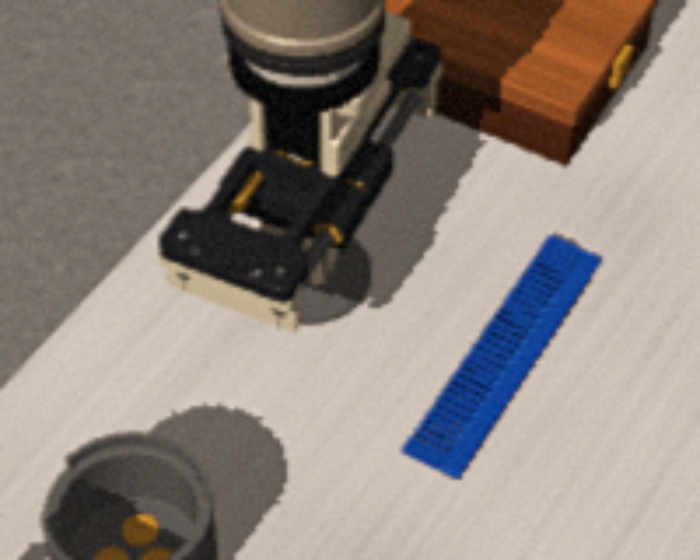

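Call:
arm_command(moves=[[0.07,0,0.3,0,0],[0.07,0,0.6,0,0],[0.07,0,0.9,0,0],[0.07,0,1.2,0,0],[0.07,0,1.5,0,0],[0.07,0,1.8,0,0],[0.07,0,2.1,0,0]])

```text
time: 9.0
tool_pos: [570.5, 10.7, 186.2]
tcp_rot: [-0.061, 1.567, 0.008]
contact_force: [-3.1, -0.2, 7.6]
grip_width: 0.1
```

Call:
arm_command(moves=[[0.07,0,0.3,0,0],[0.07,0,0.6,0,0],[0.07,0,0.9,0,0],[0.07,0,1.2,0,0],[0.07,0,1.5,0,0],[0.07,0,1.8,0,0],[0.07,0,2.1,0,0],[0.07,0,2.2,0,0],[0.07,0,2.2,0,0]])

```text
time: 9.9
tool_pos: [592.6, 12.2, 186.2]
tcp_rot: [-0.1, 1.567, -0.03]
contact_force: [-2.0, -0.1, 6.4]
grip_width: 0.6
```

```bash
python3 -c "
from h import *
plan([591,12,186],4)
c=cam('wrist');cv2.imwrite('pics/w5.png',c['f'])
"
```

```text
tcp [592.6  12.2 186.2] head 4.00 down [ 4.e-03 -1.e-04 -1.e+00] F [-2.   -0.08  6.39] w 0.6 t 9.90
shift cm [ 0.02 -0.01 -0.16] turn 0.0
```

View pics/w5.png

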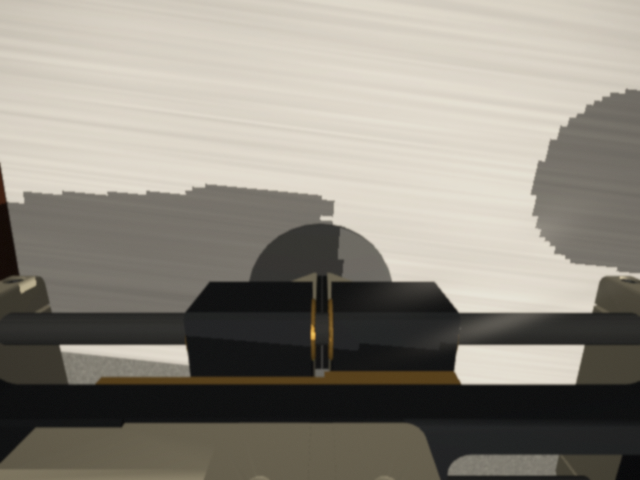

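Call:
arm_command(moves=[[-1,0,0,0,0],[-3,0,0,0,0],[-6,0,0,0,0],[-9,0,2,0,0],[-11,0,5,0,0.6],[-11,0,8,0,0.6],[-11,0,10,0,0.6],[-11,0,10.5,0,0.6],[-11,0,10.5,0,0.6],[-11,0,10.5,0,0.6]])

```text
time: 10.95
tool_pos: [696.1, 19.5, 296.4]
tcp_rot: [-0.082, 1.568, -0.012]
contact_force: [-0.6, -0.5, -0.3]
grip_width: 43.9
```

```bash
python3 -c "
from h import *
plan([591,12,186],4)
for n in ('wrist','side'):
  c=cam(n);cv2.imwrite('pics/%s6.png'%n,c['f']); np.savez(n+'6.npz',**c)
"
```

```text
tcp [696.1  19.5 296.4] head 4.00 down [ 0.0027 -0.     -1.    ] F [-0.59 -0.5  -0.29] w 43.9 t 10.95
shift cm [ 11.01  -0.02 -10.57] turn 0.0
```

View pics/wrist6.png

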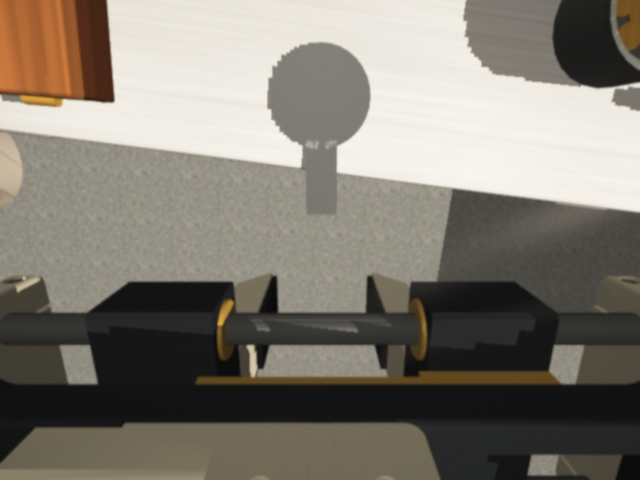

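View pics/side6.png

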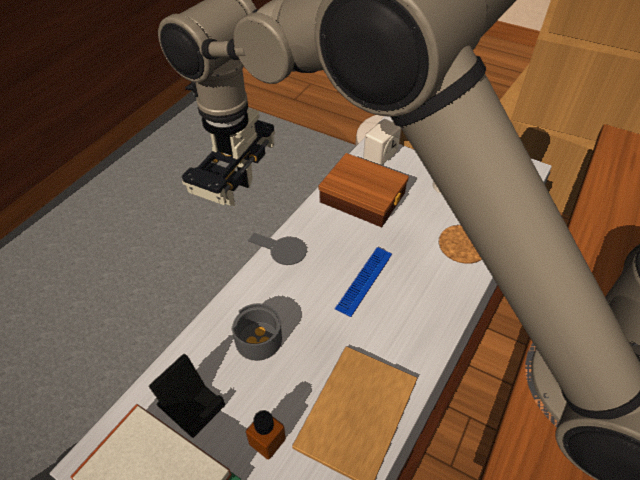

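```bash
python3 -c "
from h import *
np.set_printoptions(precision=1,suppress=True)
c=np.load('wrist6.npz'); s=np.load('side6.npz')
m=((cv2.cvtColor(c['f'],cv2.COLOR_BGR2GRAY)<125)*255).astype(np.uint8)
print([ (r,np.flatnonzero(m[r,255:385])[[0,-1]]+255) for r in (60,80,95,110,150,160,165)])
print(onz(c,[(319.5,95),(321.5,213.5),(306,213.5),(337,213.5),(306,150),(337,150)],7))
print('edge',onz(c,[(200,154),(260,163.5),(420,183)],5.2))
print('tip height', tri(c,(321.5,213.5),s,(251,238)))
plan([660,16,172],4)
"
```

```text
Traceback (most recent call last):
IndexError: index 0 is out of bounds for axis 0 with size 0
```

```bash
python3 -c "
from h import *
np.set_printoptions(precision=1,suppress=True)
c=np.load('wrist6.npz'); s=np.load('side6.npz')
g=cv2.cvtColor(c['f'],cv2.COLOR_BGR2GRAY); print(g[95,300],g[95,400],g[200,320],g[200,280])
m=g<170
for r in (60,80,95,110,150,160):
  k=np.flatnonzero(m[r,255:385]); print(r,k[[0,-1]]+255)
k=np.flatnonzero(m[:120,320]); print(k[0])
print(onz(c,[(319.5,95),(321.5,213.5),(306,213.5),(337,213.5),(304,150),(336,150)],7))
print('edge',onz(c,[(200,154),(260,163.5),(420,183)],5.2))
print('tip height', tri(c,(321.5,213.5),s,(251,238)))
cv2.imwrite('pics/s6z.png',cv2.resize(s['f'][200:300,220:340],None,fx=6,fy=6))
cv2.imwrite('pics/w6z.png',cv2.resize(c['f'][30:230,240:400],None,fx=3,fy=3))
plan([660,16,172],4)
"
```

```text
126 243 119 141
60 [281 357]
80 [269 367]
95 [268 369]
110 [272 367]
150 [303 336]
160 [302 336]
43
[[591.9  10.5   7. ]
 [678.4  17.9   7. ]
 [679.3   5.7   7. ]
 [677.6  30.1   7. ]
 [631.    1.5   7. ]
 [629.3  25.4   7. ]]
edge [[639.5 -76.9   5.2]
 [643.3 -31.5   5.2]
 [649.5  92.3   5.2]]
tip height (array([679. ,  18. ,   5.1]), np.float64(0.269604427024716))
tcp [696.1  19.5 296.7] head 4.00 down [ 0. -0. -1.] F [ 0.3 -0.1 -0.1] w 51.8 t 11.05
shift cm [12.5 -0.1 -3.7] turn -0.0
```

View pics/s6z.png

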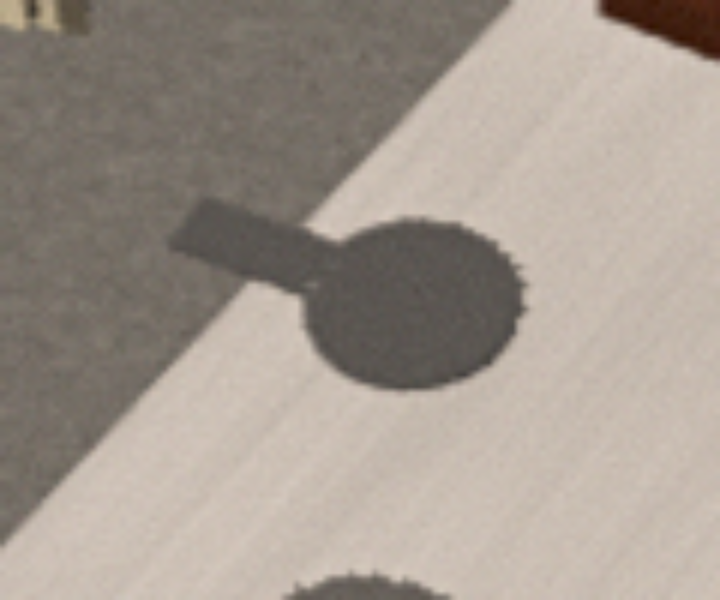

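View pics/w6z.png

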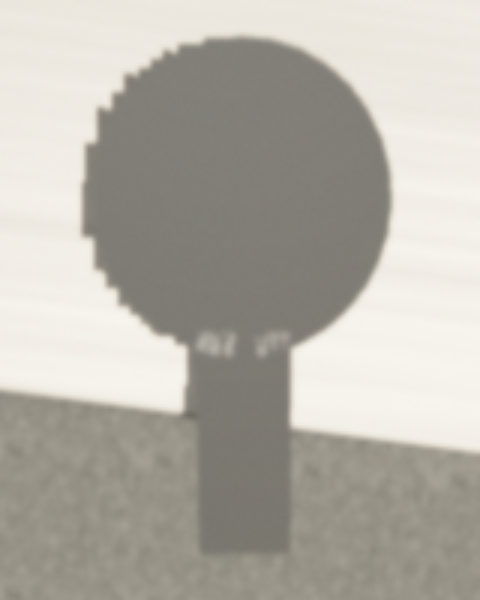

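Call:
arm_command(moves=[[1,0,-0.7,0,0.45],[2,0,-1.4,0,0.45],[4,0,-2.1,0,0.45],[6,0,-2.8,0,0.45],[8,0,-2.8,0,0.45],[9,0,-2.8,0,0.45],[9,0,-2.8,0,0.45]])

```text
time: 11.75
tool_pos: [667.9, 17.5, 205.4]
tcp_rot: [0.296, 1.57, 0.366]
contact_force: [-0.5, -0.7, 1.0]
grip_width: 41.6
```

```bash
python3 -c "
from h import *
plan([668.4,17.3,169],4)
c=cam('wrist');cv2.imwrite('pics/w7.png',c['f'])
c=cam('side');cv2.imwrite('pics/s7.png',cv2.resize(c['f'][120:320,180:380],None,fx=3,fy=3))
"
```

```text
tcp [667.9  17.5 205.4] head 3.99 down [ 5.e-04  2.e-04 -1.e+00] F [-0.45 -0.67  0.97] w 41.6 t 11.75
shift cm [ 3.64 -0.03  0.05] turn -0.0
```

View pics/w7.png

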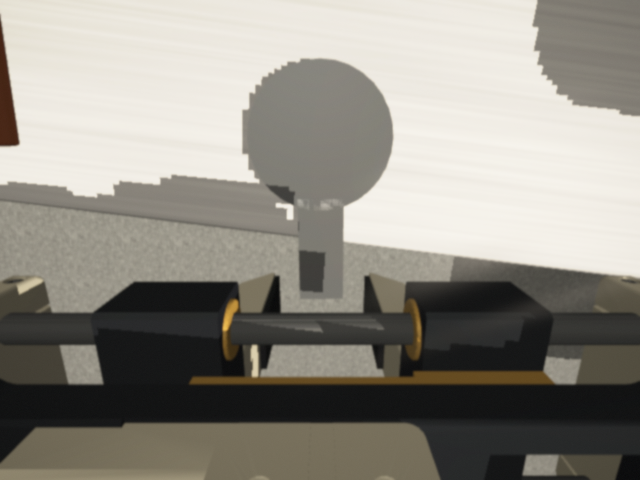

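View pics/s7.png

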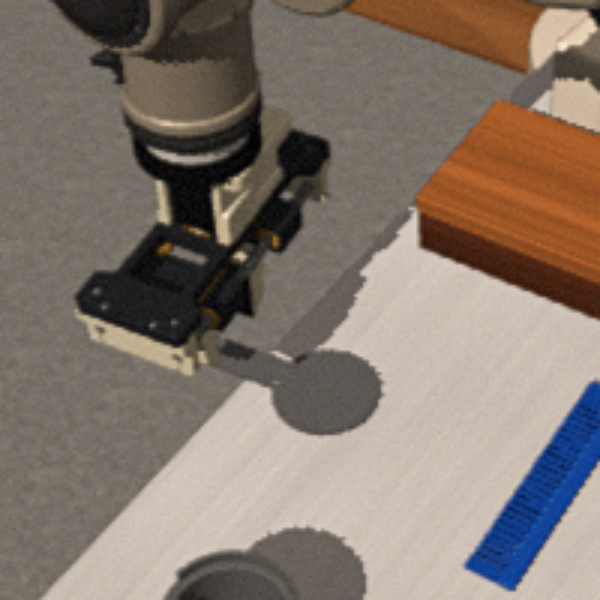

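Call:
arm_command(moves=[[1,0,0,0,0.45],[2,0,0,0,0.45],[3,0,0,0,0.45],[3.6,0,0,0,0.45],[3.6,0,0,0,0.45]])

```text
time: 12.35
tool_pos: [668.5, 17.5, 169.9]
tcp_rot: [-0.02, 1.569, 0.049]
contact_force: [0.0, -0.2, -0.2]
grip_width: 41.6
```

Call:
arm_command(moves=[[0,0,0,0,0.35],[0,0,0,0,0.3],[0,0,0,0,0.25],[0,0,0,0,0.2],[0,0,0,0,0.1],[0,0,0,0,0]])

```text
time: 12.95
tool_pos: [668.6, 17.5, 170.2]
tcp_rot: [-0.049, 1.568, 0.021]
contact_force: [-0.0, 0.6, 1.4]
grip_width: 23.1
```

Call:
arm_command(moves=[[0,0,0,0,0],[0,0,0,0,0],[0,0,0,0,0],[-0.2,0,0,0,0],[-0.5,0,0,0,0],[-1,0,0,0,0],[-1.5,0,0,0,0],[-2,0,0,0,0],[-2.5,0,0,0,0],[-3,0,0,0,0]])

```text
time: 13.95
tool_pos: [668.5, 17.5, 200.8]
tcp_rot: [-0.065, 1.568, 0.004]
contact_force: [0.0, 0.3, -0.6]
grip_width: 22.8
```

```bash
python3 -c "
from h import *
plan([668.4,17.3,169],4)
c=cam('wrist');cv2.imwrite('pics/w8.png',c['f'])
c=cam('side');cv2.imwrite('pics/s8.png',cv2.resize(c['f'][120:320,180:380],None,fx=3,fy=3))
"
```

```text
tcp [668.5  17.5 200.8] head 3.99 down [ 0.0027  0.     -1.    ] F [ 0.04  0.3  -0.58] w 22.8 t 13.95
shift cm [ 3.18 -0.02 -0.02] turn -0.0
```

View pics/w8.png

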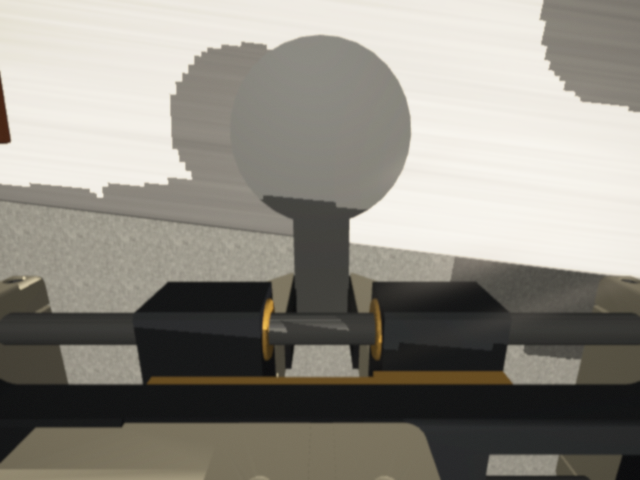

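View pics/s8.png

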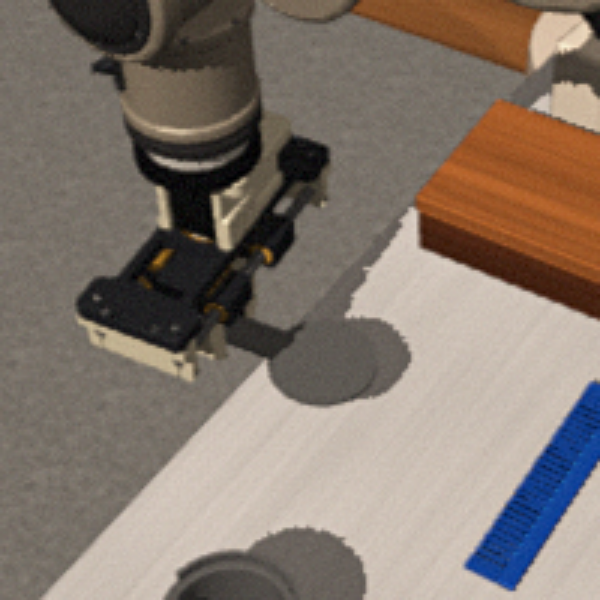

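```bash
cat > disc.py <<'E'
from h import *
from scipy.optimize import least_squares
def disc(c_raw, T, rows=range(44,190,6)):
    """edge points of held lid from wrist frame -> tool coords; fit plane x=x0+k*(z-zg) & centre with r=36"""
    f=c_raw['frame']; K=c_raw['K']
    g=cv2.GaussianBlur(cv2.cvtColor(f,cv2.COLOR_BGR2GRAY),(3,3),0).astype(float)
    return g
E
python3 - <<'E'
from h import *
c=bot.capture('wrist'); f=c['frame']; np.savez('cap8.npz',frame=f,K=c['K'],T=c['T_tool_cam'])
lab=cv2.cvtColor(f,cv2.COLOR_BGR2GRAY)
for r in (50,80,110,128,150,180): print(r,lab[r,220:250:2],lab[r,400:424:2])
print(lab[30:44,320])
e=cv2.Canny(lab,30,80)
for r in range(50,210,10):
    print(r,np.flatnonzero(e[r,170:430])+170)
E
```

```text
50 [131 131 131 131 131 131 131 130 130 131 131 130 131 131 131] [234 234 234 234 234 234 235 235 235 235 235 235]
80 [133 133 133 132 133 133 133 134 134 134 135 134 134 134 134] [235 236 236 235 235 235 236 236 235 236 235 235]
110 [135 136 136 137 137 136 133 131 132 132 133 133 134 133 133] [132 132 132 134 163 233 239 239 239 239 239 239]
128 [138 137 139 137 137 133 130 130 131 130 131 131 132 131 131] [133 132 133 133 134 176 240 244 243 244 243 243]
150 [132 132 133 133 132 131 130 129 129 129 130 131 131 131 131] [133 134 136 135 177 236 239 239 239 240 240 240]
180 [136 135 135 135 136 137 136 138 137 137 136 138 135 129 128] [241 241 242 241 241 242 242 242 242 242 241 241]
[234 235 234 229 204 165 143 138 138 138 138 137 137 138]
50 [213 214 369 370]
60 [195 196 381 382]
70 [182 390 391]
80 [178 179 180 181 397 398]
90 [176 402]
100 [170 406]
110 [171 408]
120 [171 410]
130 [172 410]
140 [172 410]
150 [173 408]
160 [179 405]
170 [186 401 402]
180 [396]
190 [388 389]
200 [259 260 261 279 280 281 282 283 284 285 286 287 308 325 326 327 328 329
 379 380]
```

```bash
python3 - <<'E'
from h import *
from scipy.optimize import least_squares
np.set_printoptions(precision=2,suppress=True)
d=np.load('cap8.npz'); T=d['T']; K=d['K']; g=cv2.cvtColor(d['frame'],cv2.COLOR_BGR2GRAY).astype(float)
pts=[]
for r in range(50,206,4):   # right edge, subpixel 185 crossing
    row=g[r]; 
    for u in range(340,420):
        if row[u]<185<=row[u+1]: pts.append((u+(185-row[u])/(row[u+1]-row[u]),r)); break
for u in range(290,360,5):
    col=g[:,u]
    for v in range(30,60):
        if col[v]>185>=col[v+1]: pts.append((u,v+(col[v]-185)/(col[v]-col[v+1]))); break
pts+= [(231.5,128),(231,122),(231.5,134)]
pts=np.array(pts)
q=np.c_[pts,np.ones(len(pts))]@np.linalg.inv(K).T@T[:3,:3].T
o=T[:3,3]
def f(p,full=False):
    x0,y0,z0,k=p
    n=np.array([np.cos(k),0,np.sin(k)]); C=np.array([x0,y0,z0])
    P=o+q*(((C-o)@n)/(q@n))[:,None]
    return np.linalg.norm(P-C,axis=1)-36
for k in (0,):
    s=least_squares(f,[163,0,-68,0]); print(s.x, np.abs(s.fun).max(), s.fun.std(), np.sqrt(np.diag(np.linalg.inv(s.jac.T@s.jac)))*s.fun.std())
    s=least_squares(lambda p:f([*p,0]),[163,0,-68]); print('flat',s.x,s.fun.std())
tip=(o+ (np.array([[322,285,1],[294,260,1],[349.5,260,1]])@np.linalg.inv(K).T@T[:3,:3].T)*1)
for p in ([294.5,260,1],[349.5,260,1],[294,225,1],[349,225,1]):
    r=T[:3,:3]@np.linalg.inv(K)@np.array(p); print(o+r*(162-o[0])/r[0])
E
```

```text
[166.71  -0.65 -75.91  -0.02] 0.21730629550453529 0.07258722909307655 [0.07 0.02 2.69 0.3 ]
flat [166.71  -0.65 -76.04] 0.07317079091746091
[162.   -11.94 -24.62]
[162.    11.67 -24.61]
[162.   -11.82 -40.06]
[162.    11.13 -40.05]
```

```bash
cat > fitd.py <<'E'
from h import *
from scipy.optimize import least_squares
np.set_printoptions(precision=2,suppress=True)
def fit(frame,K,T,thr,rows,ulim,cols=None,vlim=None,extra=[]):
    g=cv2.cvtColor(frame,cv2.COLOR_BGR2GRAY).astype(float); pts=[]
    for r in rows:
        row=g[r]
        for u in range(*ulim):
            if row[u]<thr<=row[u+1]: pts.append((u+(thr-row[u])/(row[u+1]-row[u]),r)); break
    if cols is not None:
      for u in cols:
        col=g[:,u]
        for v in range(*vlim):
            if col[v]>thr>=col[v+1]: pts.append((u,v+(col[v]-thr)/(col[v]-col[v+1]))); break
    pts=np.array(list(pts)+list(extra))
    q=np.c_[pts,np.ones(len(pts))]@np.linalg.inv(K).T@T[:3,:3].T; o=T[:3,3]
    def f(p):
        C=np.array(p[:3]); P=o+q*((C-o)[0]/q[:,0])[:,None]
        return np.linalg.norm(P-C,axis=1)-36
    s=least_squares(f,[165,0,-70]); return s.x,s.fun.std(),len(pts)
E
python3 - <<'E'
from fitd import *
d=np.load('cap8.npz'); T=d['T']; K=d['K']
print(fit(cv2.imread('pics/w7.png'),K,T,190,range(75,195,4),(345,420),range(310,350,5),(45,80)))
print(fit(cv2.imread('pics/wrist6.png'),K,T,190,range(55,140,4),(340,420),range(310,350,5),(30,60)))
print(fit(d['frame'],K,T,190,range(50,206,4),(340,420),range(290,360,5),(25,60)))
E
```

```text
(array([199.66,  -1.18, -75.03]), np.float64(0.06563883676350647), 38)
(array([ 21.15, -15.8 , -41.61]), np.float64(3.3367007602579117e-12), 30)
(array([166.07,  -0.78, -75.96]), np.float64(0.05303388498680754), 53)
```

```bash
python3 - <<'E'
from h import *
np.set_printoptions(precision=1,suppress=True)
c=np.load('w2.npz')
print(onz(c,[(452,218),(488,120),(603,250),(575,150)],90), onz(c,[(452,218),(470,125)],5))
plan([605.5,226,290],13)
E
```

```text
[[574.6 288.3  90. ]
 [517.1 302.9  90. ]
 [595.1 386.3  90. ]
 [533.6 356.2  90. ]] [[593.2 321.1   5. ]
 [516.3 327.6   5. ]]
tcp [668.6  17.5 200.8] head 4.00 down [ 0. -0. -1.] F [ 0.8  0.7 -1.4] w 22.8 t 14.10
shift cm [-8.9 21.2 -4.8] turn -9.0
```

Call:
arm_command(moves=[[-1.5,0,0,0,0],[-3.5,0,0,0,0],[-6,0,0,0,0],[-8,1,0,0,0],[-9,3,-0.5,-1,0],[-9,6,-1.2,-2,0],[-9,9,-2,-3.5,0],[-9,12,-2.7,-5,0],[-9,15,-3.4,-6.5,0],[-9,17,-4,-8,0]])

```text
time: 15.1
tool_pos: [615.0, 187.4, 290.5]
tcp_rot: [-0.014, 1.568, 0.199]
contact_force: [0.8, -0.4, -0.6]
grip_width: 22.9
```

Call:
arm_command(moves=[[0,2,-0.3,-0.5,0],[0,3.5,-0.6,-1,0],[0,4,-0.8,-1,0],[0,4,-0.8,-1,0],[0,4,-0.8,-1,0]])

```text
time: 15.6
tool_pos: [598.9, 224.1, 290.5]
tcp_rot: [-0.187, 1.568, 0.043]
contact_force: [0.2, -0.2, -1.3]
grip_width: 23.3
```

```bash
python3 - <<'E'
from fitd import *
plan([605.5,226,250],13)
c=bot.capture('wrist');cv2.imwrite('pics/w9.png',c['frame'])
s=cam('side');cv2.imwrite('pics/s9.png',cv2.resize(s['f'][200:400,120:360],None,fx=3,fy=3))
E
```

```text
tcp [598.9 224.1 290.5] head 13.19 down [ 0.  0. -1.] F [ 0.16 -0.16 -1.3 ] w 23.3 t 15.60
shift cm [4.06 0.03 0.68] turn 0.2
```

View pics/w9.png

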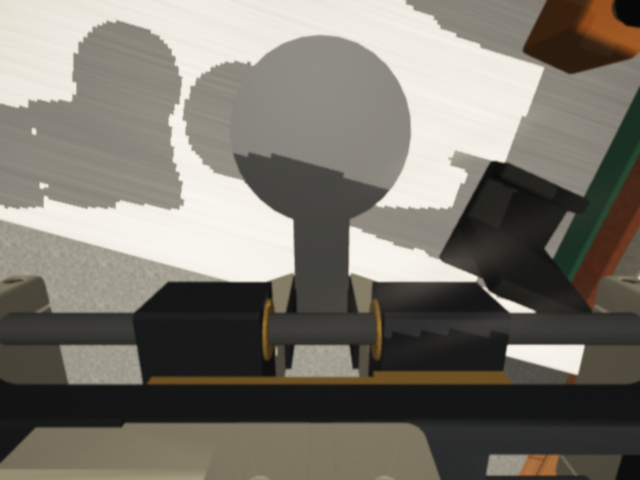

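View pics/s9.png

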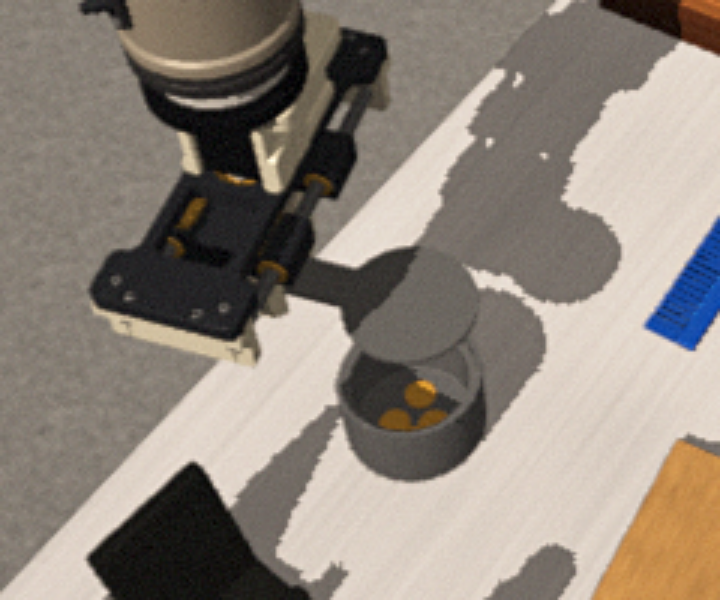

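Call:
arm_command(moves=[[1.5,0,0.2,0,0],[3,0,0.5,0,0],[4.5,0,0.7,0,0],[5.3,0,0.7,0,0],[5.7,0,0.7,0,0],[5.7,0,0.7,0,0],[5.7,0,0.7,0,0]])

```text
time: 16.4
tool_pos: [606.2, 225.5, 233.9]
tcp_rot: [-0.094, 1.568, 0.135]
contact_force: [0.4, -0.3, -1.1]
grip_width: 22.9
```

```bash
python3 - <<'E'
from fitd import *
plan([605.5,226,233],13)
c=bot.capture('wrist');cv2.imwrite('pics/w10.png',c['frame'])
cv2.imwrite('pics/w10z.png',cv2.resize(c['frame'][15:245,200:440],None,fx=2.6,fy=2.6,interpolation=cv2.INTER_CUBIC))
s=cam('side');np.savez('s10.npz',**s);cv2.imwrite('pics/s10.png',cv2.resize(s['f'][270:370,200:320],None,fx=6,fy=6,interpolation=cv2.INTER_CUBIC))
E
```

```text
tcp [606.2 225.5 233.9] head 13.15 down [ 0.  0. -1.] F [ 0.43 -0.26 -1.09] w 22.9 t 16.40
shift cm [ 0.09  0.06 -0.06] turn 0.1
```

View pics/w10z.png

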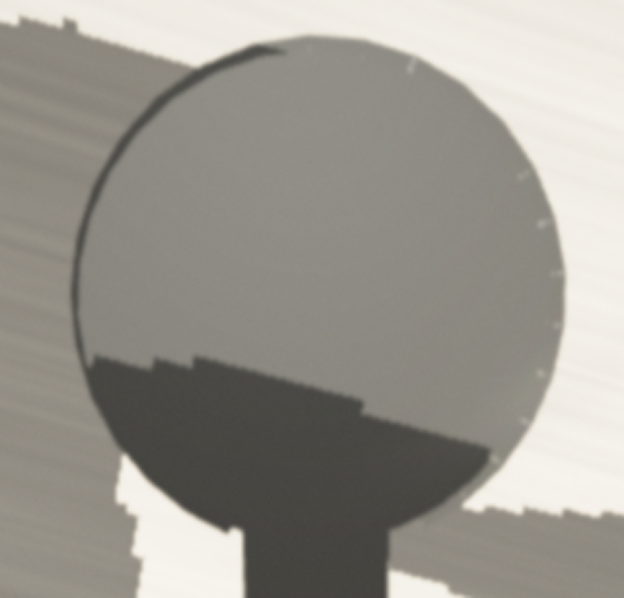

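View pics/s10.png

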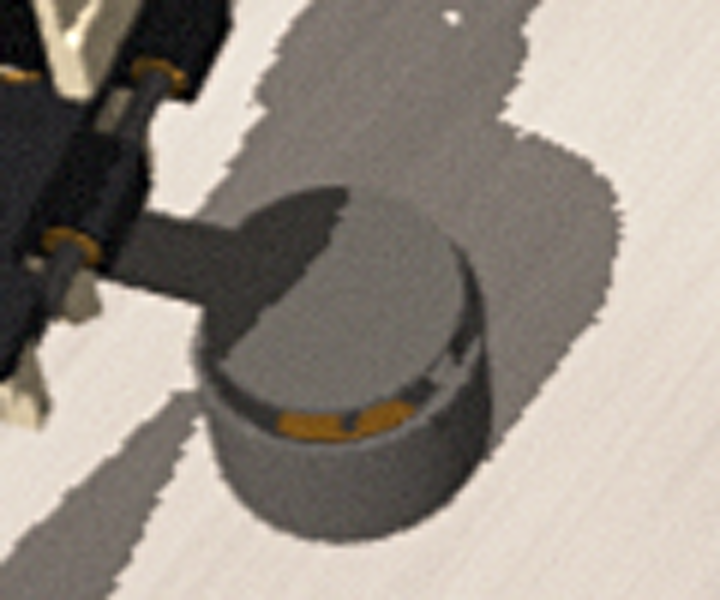

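```bash
python3 - <<'E'
from fitd import *
import fitd
d=np.load('cap8.npz'); T=d['T']; K=d['K']
f=cv2.imread('pics/w10.png'); g=cv2.cvtColor(f,cv2.COLOR_BGR2GRAY).astype(float)
thr=190; pts=[]
for r in range(50,196,3):
    row=g[r]
    for u in range(350,430):
        if row[u]<thr<=row[u+1]: pts.append((u+(thr-row[u])/(row[u+1]-row[u]),r)); break
for u in range(295,375,4):
    col=g[:,u]
    for v in range(20,60):
        if col[v]>thr>=col[v+1]: pts.append((u,v+(col[v]-thr)/(col[v]-col[v+1]))); break
pts=np.array(pts)
def lsq(pts,R,x0=None,r=None):
    q=np.c_[pts,np.ones(len(pts))]@np.linalg.inv(K).T@T[:3,:3].T; o=T[:3,3]
    def fn(p):
        C=np.array(p if x0 is None else [x0,*p]); P=o+q*((C-o)[0]/q[:,0])[:,None]
        return np.linalg.norm(P-C,axis=1)-R
    s=least_squares(fn,[165,0,-70] if x0 is None else [0,-70],loss='soft_l1',f_scale=.2); return s.x,fn(s.x).round(2)
x,e=lsq(pts,41); print('rim free',x,e)
for x0 in (175,178,180): x,e=lsq(pts,41,x0); print(x0,x,e.std())
lp=[]; g8=cv2.cvtColor(d['frame'],cv2.COLOR_BGR2GRAY).astype(float)
E
```

```text
rim free [178.15  -0.07 -76.35] [ 0.   -0.1  -0.09  0.09  0.16  0.04  0.   -0.    0.03  0.11  0.12  0.07
 -0.04 -0.02 -0.06  0.02  0.08  0.04 -0.02 -0.05 -0.06 -0.03  0.06  0.05
  0.12 -0.02 -0.11 -0.05  0.02  0.03  0.08  0.02 -0.05 -0.07 -0.06 -0.04
  0.04  0.06 -0.04 -0.02 -0.02 -0.06  0.07  0.02 -0.01 -0.02 -0.07 -0.03
  0.09  0.21  0.15 -0.03 -0.08 -0.09  0.04  0.12 -0.   -0.05 -0.07 -0.02
  0.07 -0.04 -0.09 -0.1  -0.04  0.   -0.01 -0.09 -0.04]
175 [ -0.89 -75.76] 0.21767749278063642
178 [ -0.11 -76.33] 0.07023230873085433
180 [  0.43 -76.69] 0.14637867698624854
```

```bash
python3 - <<'E'
from h import *
d=np.load('cap8.npz'); T=d['T']; K=d['K']
f=cv2.imread('pics/w10.png')[185:245,260:400].astype(float)
g=255*np.clip(cv2.resize(f,None,fx=5.5,fy=5.5,interpolation=cv2.INTER_CUBIC)/200,0,1)**.6
cv2.imwrite('pics/w10n.png',g.astype(np.uint8))
for p in ([289.2,218.8,1],[365,215,1],[380,209,1]):
    r=T[:3,:3]@np.linalg.inv(K)@np.array(p); P=T[:3,3]+r*(178.1-T[0,3])/r[0]; q=P-[178.1,-.07,-76.35]; print(P.round(1),np.hypot(q[1],q[2]).round(1),np.degrees(np.arctan2(q[1],q[2])).round(1))
E
```

```text
[178.1 -15.3 -39.1] 40.2 -22.2
[178.1  19.7 -40.9] 40.6 29.2
[178.1  26.5 -43.7] 42.1 39.2
```

View pics/w10n.png

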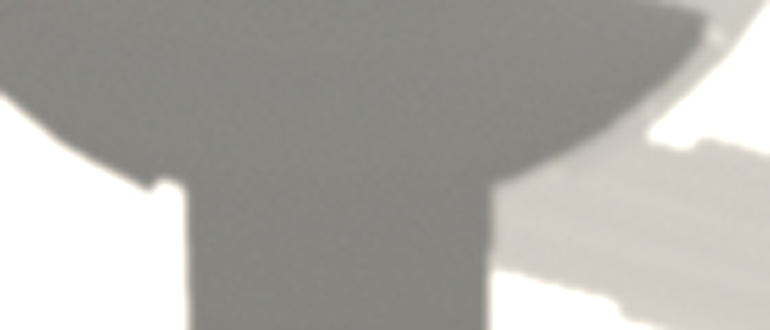

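Call:
arm_command(moves=[[0.2,0.06,-0.03,0,0],[0.4,0.06,-0.03,0,0],[0.6,0.06,-0.03,0,0],[0.8,0.06,-0.03,0,0],[0.9,0.06,-0.03,0,0],[0.9,0.06,-0.03,0,0]])

```text
time: 17.1
tool_pos: [605.8, 226.0, 225.0]
tcp_rot: [-0.09, 1.568, 0.139]
contact_force: [-0.8, -1.0, -0.9]
grip_width: 23.1
```

Call:
arm_command(moves=[[0.05,0,0,0,0],[0.1,0,0,0,0]])

```text
time: 17.3
tool_pos: [605.8, 226.0, 224.0]
tcp_rot: [-0.099, 1.567, 0.13]
contact_force: [-0.2, 0.2, -0.6]
grip_width: 22.6
```

Call:
arm_command(moves=[[0.05,0,0,0,0],[0.1,0,0,0,0]])

```text
time: 17.5
tool_pos: [605.8, 226.0, 223.0]
tcp_rot: [-0.094, 1.567, 0.135]
contact_force: [-0.1, 0.1, -1.7]
grip_width: 22.5
```

Call:
arm_command(moves=[[0.05,0,0,0,0],[0.1,0,0,0,0]])

```text
time: 17.7
tool_pos: [605.8, 226.0, 222.0]
tcp_rot: [-0.091, 1.567, 0.139]
contact_force: [-0.1, 0.2, -1.0]
grip_width: 23.1
```

Call:
arm_command(moves=[[0.05,0,0,0,0],[0.1,0,0,0,0]])

```text
time: 17.9
tool_pos: [605.8, 226.0, 220.9]
tcp_rot: [-0.095, 1.567, 0.135]
contact_force: [-1.1, -0.6, -1.8]
grip_width: 22.9
```

Call:
arm_command(moves=[[0.05,0,0,0,0],[0.05,0,0,0,0]])

```text
time: 18.1
tool_pos: [605.8, 226.0, 220.3]
tcp_rot: [-0.094, 1.568, 0.136]
contact_force: [-0.0, 0.1, -1.2]
grip_width: 22.8
```

Call:
arm_command(moves=[[0.05,0,0,0,0],[0.05,0,0,0,0]])

```text
time: 18.3
tool_pos: [605.8, 226.0, 219.7]
tcp_rot: [-0.105, 1.568, 0.124]
contact_force: [0.1, 0.0, -1.1]
grip_width: 23.0
```

Already below where a rim clash would have shown; look before going on.

```bash
python3 - <<'E'
from fitd import *
c=bot.capture('wrist');cv2.imwrite('pics/w11.png',c['frame'])
f=c['frame'][15:245,200:440].astype(float)
g=255*np.clip(cv2.resize(f,None,fx=2.5,fy=2.5,interpolation=cv2.INTER_CUBIC)/200,0,1)**.6
cv2.imwrite('pics/w11z.png',g.astype(np.uint8))
s=cam('side');cv2.imwrite('pics/s11.png',cv2.resize(s['f'][270:370,200:320],None,fx=6,fy=6,interpolation=cv2.INTER_CUBIC))
E
```

```text
(no output)
```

View pics/w11z.png

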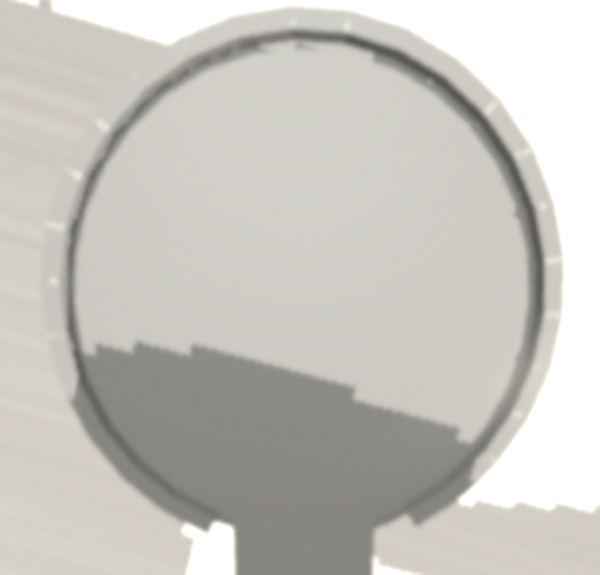

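View pics/s11.png

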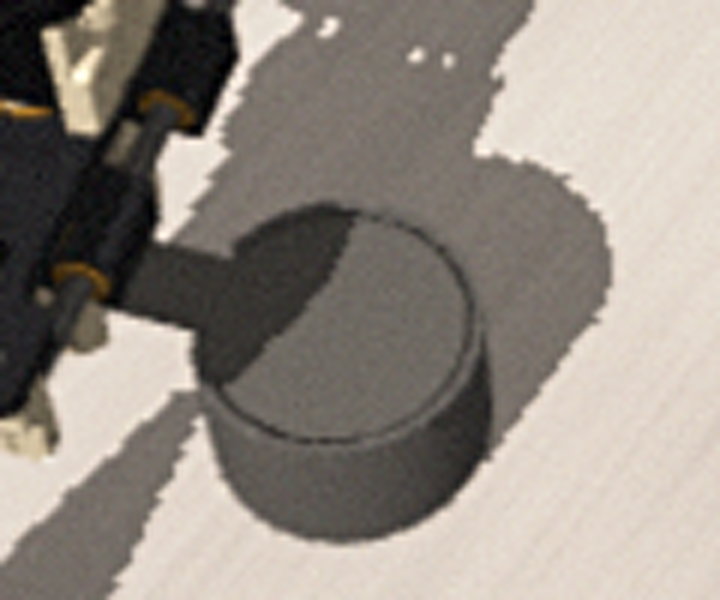

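Call:
arm_command(moves=[[0.05,0.04,0,0,0],[0.1,0.04,0,0,0],[0.1,0.04,0,0,0]])

```text
time: 18.7
tool_pos: [605.7, 226.4, 218.7]
tcp_rot: [-0.097, 1.568, 0.132]
contact_force: [0.4, 0.2, -0.3]
grip_width: 23.0
```

Call:
arm_command(moves=[[0.05,0,0,0,0],[0.05,0,0,0,0]])

```text
time: 18.9
tool_pos: [605.6, 226.4, 218.1]
tcp_rot: [-0.101, 1.568, 0.129]
contact_force: [0.2, -1.2, -1.2]
grip_width: 22.7
```

Call:
arm_command(moves=[[0.05,0,0,0,0],[0.05,0,0,0,0]])

```text
time: 19.1
tool_pos: [605.7, 226.4, 217.6]
tcp_rot: [-0.109, 1.568, 0.12]
contact_force: [0.4, -0.3, -0.7]
grip_width: 23.0
```

Call:
arm_command(moves=[[0.05,0,0,0,0],[0.05,0,0,0,0]])

```text
time: 19.3
tool_pos: [605.7, 226.4, 217.0]
tcp_rot: [-0.111, 1.568, 0.119]
contact_force: [-0.3, 0.6, -0.9]
grip_width: 23.0
```

Call:
arm_command(moves=[[0.05,0,0,0,0],[0.05,0,0,0,0]])

```text
time: 19.5
tool_pos: [605.7, 226.4, 216.5]
tcp_rot: [-0.108, 1.568, 0.122]
contact_force: [-0.3, -0.3, -0.5]
grip_width: 22.6
```

Call:
arm_command(moves=[[0.05,0,0,0,0],[0.05,0,0,0,0]])

```text
time: 19.7
tool_pos: [605.7, 226.4, 216.1]
tcp_rot: [-0.1, 1.568, 0.129]
contact_force: [-0.7, 0.1, 0.3]
grip_width: 22.9
```

Call:
arm_command(moves=[[0.05,0,0,0,0],[0.05,0,0,0,0]])

```text
time: 19.9
tool_pos: [605.7, 226.4, 215.8]
tcp_rot: [-0.11, 1.568, 0.119]
contact_force: [-0.9, -0.2, 2.0]
grip_width: 23.1
```

Call:
arm_command(moves=[[0,0,0,0,0.27],[0,0,0,0,0.3],[0,0,0,0,0.35],[0,0,0,0,0.4],[0,0,0,0,0.45],[0,0,0,0,0.45]])

```text
time: 20.5
tool_pos: [605.7, 226.4, 215.8]
tcp_rot: [-0.105, 1.568, 0.125]
contact_force: [-0.3, 0.1, -0.1]
grip_width: 40.9
```

```bash
python3 - <<'E'
from fitd import *
c=bot.capture('wrist');cv2.imwrite('pics/w12.png',c['frame'])
f=c['frame'][15:315,160:480].astype(float)
g=255*np.clip(cv2.resize(f,None,fx=1.9,fy=1.9,interpolation=cv2.INTER_CUBIC)/200,0,1)**.6
cv2.imwrite('pics/w12z.png',g.astype(np.uint8))
E
```

```text
(no output)
```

View pics/w12z.png

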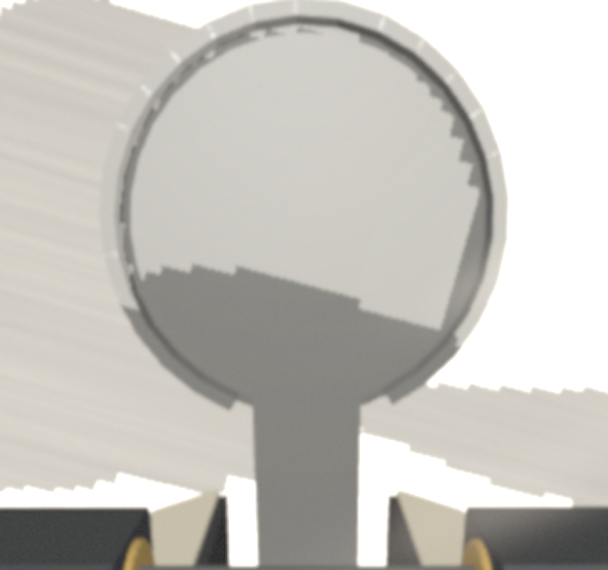

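Released: the lid sits inside the rim, its tab central in the notch, and the fingers are free on both sides. Raising straight up, then checking.

Call:
arm_command(moves=[[-0.5,0,0,0,0.45],[-1.5,0,0,0,0.45],[-3,0,0,0,0.45],[-5,0,0,0,0.45],[-7,0,0,0,0.45],[-9,0,0,0,0.45],[-11,0,0,0,0.45],[-12,0,0,0,0.45],[-12,0,0,0,0.45]])

```text
time: 21.45
tool_pos: [605.5, 226.4, 338.4]
tcp_rot: [-0.035, 1.563, 0.194]
contact_force: [0.9, 0.4, -0.7]
grip_width: 41.2
```

```bash
python3 - <<'E'
from fitd import *
plan([605.7,226.4,216],13)
c=cam('wrist');np.savez('w13.npz',**c)
cv2.imwrite('pics/w13.png',c['f'])
f=c['f'][60:220,240:420].astype(float)
g=255*np.clip(cv2.resize(f,None,fx=3.6,fy=3.6,interpolation=cv2.INTER_CUBIC)/200,0,1)**.6
cv2.imwrite('pics/w13z.png',g.astype(np.uint8))
s=cam('side');cv2.imwrite('pics/s13.png',s['f']);cv2.imwrite('pics/s13z.png',cv2.resize(s['f'][280:380,190:310],None,fx=6,fy=6,interpolation=cv2.INTER_CUBIC))
E
```

```text
tcp [605.5 226.4 338.4] head 13.15 down [ 0.01  0.   -1.  ] F [ 0.95  0.36 -0.72] w 41.2 t 21.45
shift cm [12.24 -0.   -0.07] turn 0.2
```

View pics/w13z.png

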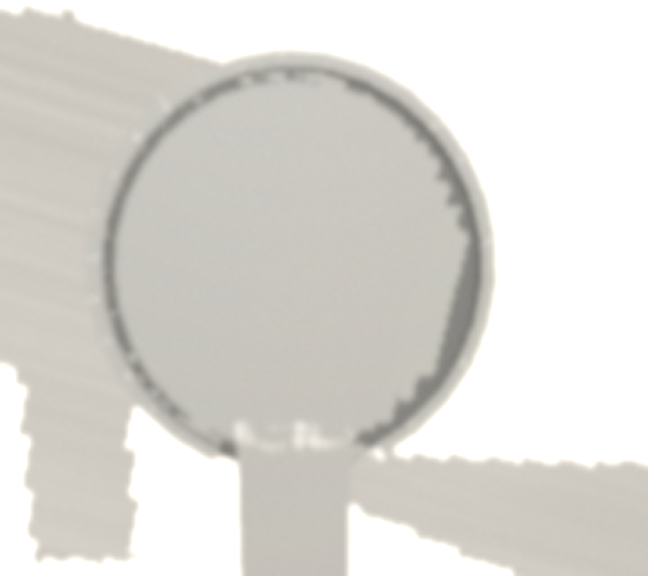

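View pics/s13z.png

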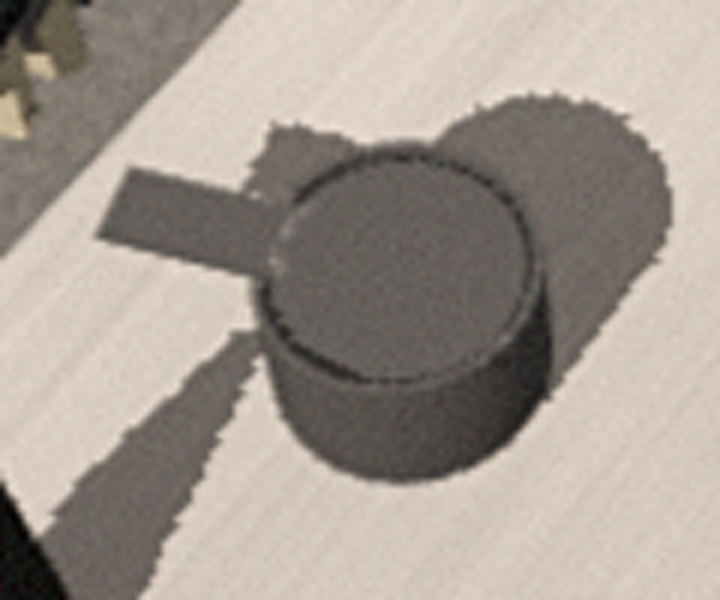

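View pics/s13.png

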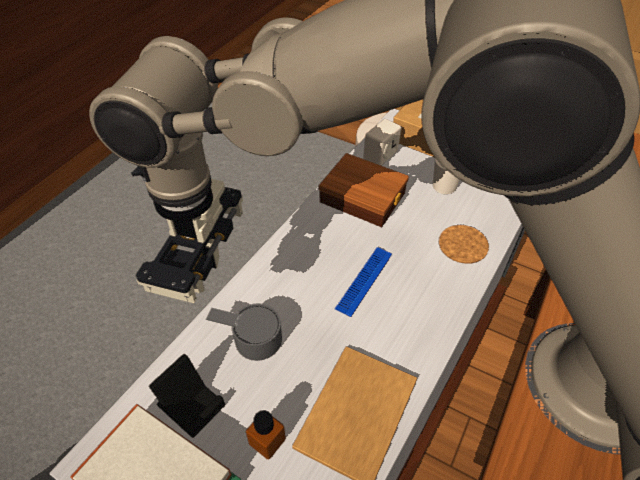

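Call:
arm_command(moves=[[0,0,0,0,0.45],[0,0,0,0,0.45],[0,0,0,0,0.45]])

```text
time: 21.85
tool_pos: [605.1, 226.3, 334.7]
tcp_rot: [-0.26, 1.569, -0.03]
contact_force: [-1.0, -0.5, -0.4]
grip_width: 41.1
```

```bash
python3 -c "
from h import *
plan([605.7,226.4,216],13)
print(bot.close_job())"
```

```text
tcp [605.1 226.3 334.7] head 13.15 down [ 0.0013 -0.     -1.    ] F [-1.01 -0.47 -0.44] w 41.1 t 21.85
shift cm [11.87  0.    0.05] turn 0.2
the job is handed in; nothing more can be done
None
```

I handed the job in at 21.9 s. The lid is seated in the dabba, but the interface gives no verdict, so this rests on my own checks.

**What I did:** I pressed the lid at 5–8 N with shut fingers and slid it 64 mm, leaving the tab about 33 mm past the edge. I then pinched the tab by its sides beyond the edge, lifted it 30 mm, carried it over the dabba and lowered it. It touched down at about 2–3 N, and I let go and drew straight up.

**Last checks:**
- **Seating:** the wrist and side pictures show the disc inside the rim, with the gap visible nearly all round and the tab out through the notch. A strong shadow inside the rim hides the gap on one side (the right in the wrist view).
- **Height:** contact came at a TCP height of 216.2 mm, which is what I expected for the ledge.
- **Surroundings:** the bystanders I could see clearly looked unmoved; I checked them by eye only. The clock and cup were partly hidden by the arm. The gripper hangs clear.

**Disagreements:**
- The cameras first put the trunk top at about 8 mm, but touch gave 5.2 mm, so I used touch.
- The wrist camera read depths about 2 mm too long.
- While held, the lid drooped about 2 mm at the disc; in the pictures it settled flat once released.
- The 33 mm overhang is slightly under the suggested 35 mm, but well over the 20 mm needed.

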